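# Set the nipping press one turn of its screw, then clamp it

## Task

The little green nipping press has a worn, loose handwheel: take up its slack clockwise (seen from above), then wind on by one full turn that really turns the screw, so that the platen comes down by one turn of the thread (within about 27 degrees of a full turn), without winding past and coming back. Then throw the yellow clamp lever right over to lock it. Work gently, so that the press is not shoved about on its rubber mat (keep below about 25 N sideways); leave the paints, brushes and other things on the table alone, and let go at the end.

Things in the scene. Friction and masses are not known exactly. Their poses are not given: they have to be found in the camera images.
- press: Heavy green cast-iron nipping press standing on a rubber mat, 220 mm (x) by 360 mm (y). Origin under its centre, on the screw axis, z up. A dark steel platen hangs over a bed with loose cardboard boards. A bridge (60 by 360 mm, top at 165 mm) on two posts carries the screw and, lying level above it, the red handwheel.
- mat: Thin black rubber mat fixed to the table, 270 mm (x) by 410 mm (y), axes as the press. Its origin lies under the screw axis while nobody pushes. The press sits on the mat springily: sideways forces move the whole press about 1 mm per 10 N, and it comes back when let go.
- hub (a point): Centre of the red handwheel, on the screw axis, 203 mm above the table, level with the top of the rim. Rim: 62 mm mean radius, 14 mm thick (z = 189 to 203 mm); three spokes; a steel end at the hub reaches 212 mm. The wheel stays at this height as it turns. Clockwise from above lowers the platen.
- wheel: The handwheel itself (origin on the axis, 184 mm up). A worn pin-and-slot coupling joins it to the screw: in the slot it turns freely (under 1 N at the handle), the screw at rest; 0.6 to 3.0 rad of this play is still to be taken up clockwise, nobody can see how much. Once the pin bears, the screw turns with it against steady friction of about 0.72 N m, some 12 N along the circle at the handle.
- handle (a point): The wheel's upright black revolving handle, 23 mm across, 203 to 247 mm above the table, spinning freely on its own vertical axis, 60 mm from the wheel's axis. This point lies on its axis at 227 mm: there the TCP grips it from above, fingertips clear of the rim. It can be led round the whole circle with the gripper's heading unchanged. Grip it firmly. Let go, wheel and screw stay.
- platen_top (a point): A point on the upper face of the platen, 70 mm in front (-x of the press) of the screw axis, 74 mm above the table at the start. One full turn of the screw (4 mm thread) lowers it by 4 mm. The platen keeps clear of the boards beneath.
- clamp_tip (a point): Centre of the 26 mm yellow ball on top of the clamp lever, about 235 mm above the table. The lever's pivot is 187 mm above the table, in a small grey block on the end of the bridge, 153 mm from the screw axis towards the press's +y; the ball is 55 mm from the pivot and swings in the press's x-z plane.
- clamp (a joint): Clamp lever angle: 0 to 0.1 rad at the start, the ball leaning about 26 mm to the press's front (-x); pushed over towards the press's +x it reaches a hard stop at 1.0 rad with the ball 26 mm beyond the pivot: locked. It stays where it is left; moving it takes about 1 N at the ball.
- palette_knife: Bystander: palette knife with a flat blade, lying on the table beside the press. Origin at the centre of its underside.
- flat_brush: Bystander: flat paint brush lying on the table beside the press. Origin at the centre of its underside.
- white_bottle: Bystander: white acrylic paint bottle, 64 mm across, 150 mm tall. Origin at the centre of its underside.
- teal_jar: Bystander: teal paint jar with white lid, 68 mm across, 85 mm tall. Origin at the centre of its underside.
- red_jar: Bystander: dark red paint jar with white lid, 68 mm across, 85 mm tall. Origin at the centre of its underside.
- brush_pot: Bystander: white ceramic pot, 76 mm across, holding three brushes up to 200 mm tall. Origin at the centre of its underside.
- tape: Bystander: roll of yellow masking tape lying flat, 90 mm across, 24 mm high. Origin at the centre of its underside.

How it is judged:
By the outcome, as a careful person would: the job done as asked, in the order asked, and still so for the second after the job is handed in, with the robot touching nothing.
It also fails if it takes over 69 s, if anything falls off the work surface, if the arm or the gripper's body presses on something with over 40 N, if the wrist force passes 120 N, or if a joint passes its speed limit or range.

## Robot

A 7-joint arm with a two-finger parallel gripper is mounted at the origin on the work surface. World frame = base frame: x ahead of the robot, y to its left, z up, the work surface at z = 0. Lengths are in m, angles in rad, forces in N, time in s.
With the tool pointing down it reaches from about 0.35 to 0.9 m from the base axis. Payload 8.1 kg.
Tool frame: the origin (TCP) lies between the finger pads, 19 mm behind the fingertips; this is the grasp point; z points along the fingers, y is the line along which they close (so a half turn about z gives the same grasp; the last joint's range is limited). The gripper opens to 92 mm and grips with 3 to 60 N. Pads are 19 mm wide; open, the fingers measure 130 mm over their backs; the gripper's body (75 mm by 190 mm) begins 47 mm behind the grasp point.
Start: joints at [1.244, 0.434, 0.025, 1.573, -0.012, 1.134, -0.075], TCP at [0.139, -0.609, 0.246] pointing down, gripper open.
Joint ranges: [-2.62, 2.62], [-0.44, 2.09], [-1.27, 1.32], [0.08, 2.57], [-1.32, 4.46], [0.12, 2], [-2.74, 2.74]. Speed limits (rad/s): [2.22, 2.22, 3.01, 3.01, 3.14, 3.14, 3.14].

## Interface

Orientations are given as a rotation vector (axis times angle).
In Python, from cell import arm gives the robot as it stands.
- The arm moves only by the tool carry_out, never from a script. Its arguments are lists of equal length, an entry for each row: "claw": the finger opening in cm, from 0 to 9.18; "delta_pos": the shift along the tool's x, y, z in cm, a list of three; "angular": the turn, a rotation vector about the tool's x, y, z in rad, a list of three. In form: {"claw": [claw, ...], "delta_pos": [[dx, dy, dz], ...], "angular": [[ax, ay, az], ...]}. A call has 1 to 20 rows; each row shifts and turns the commanded pose from where the row before left it, along the tool's axes as they then stand; what a row does not reach is not made up. A row lasts 1/10 s, in which the tool goes at most 50 mm and 8.59 degrees, less where a joint would pass 70% of its speed; a pose out of reach is approached as far as the arm can. A call with a gripper value outside its range is refused whole. The fingers move at their own pace and stop on an object; "force" is the grip in N (left out, the last holds). Time passes only in rows, so rows that do not move let the fingers close. It gives the time, the measured TCP pose, the force, the opening and the grip force at its end, in the units of the state.
- arm.observe(): the state, without advancing time (a new reading comes with each control period).
- arm.get_image(name): name is "scene" or "top"; returns a dict with "frame" (400x640x3 uint8, red, green, blue), "mtx" (3x3 intrinsics, pixels), "T" (4x4, takes a point from camera to world coordinates). Camera axes: x right, y down, z forward; pixel columns grow to the right and rows downward; lengths in m; the calibration is good to about 2 mm. A picture is of the moment at which its call begins. There is no depth.
- arm.sign_off(): hands the job in; it is judged then, once.
Trained networks look in a picture, given as the dict that the camera call returned (one of the last four; its "shot" number tells which), for a name from the list of things; names that differ only in an ending like _2 or _b are one class to them, and where a whole thing is asked for, a point or a joint stands for the part that bears it (a point fixed in the world has none). Each returns a list of dicts, best first, with "conf" (0 to 1); they miss things now and then, are a little off and sometimes report something else, mostly with a low value. They report only what shows in the picture. A call takes as long as a camera call.
- arm.look_for(label, picture): "centre" ([column, row] as shares, 0 to 1, of the picture: columns of its width, rows of its height, amid what is visible of it).
- arm.trace(label, picture): "region" (400x640 bool, what is visible of it) and "centre" ([column, row] as shares, 0 to 1, of the picture: columns of its width, rows of its height, amid what is visible of it).
- arm.place_of(label, picture): "centre" ([column, row] as shares, 0 to 1, of the picture: columns of its width, rows of its height: a listed point, or the origin of a listed thing).
The state is a dict: "clock": time; "joints": joint angles; "dq": joint speeds; "joint_efforts": joint torques, N m; "position": TCP position; "ee_rot": TCP orientation; "force": force on the tool from outside, world axes, zero at the start; "ft_torque": the same for the moment, N m; "width": opening from 0.0 (shut) to 1.0 (fully open); "gripper_force": force on a finger pad.
Only numpy, scipy, OpenCV 4.12 (cv2) and the standard library are available. Lean on these libraries where they do the work, as an engineer would, in place of code of your own. Each camera call takes 0.05 s, during which the arm holds its last target. There are 200 camera calls.

## Working session

There is one attempt and no reset: what is moved stays moved. The work goes in short steps, Python scripts to look and compute and a tool call to move; the robot and the scene stay as the last step left them, time stands still between calls to the robot, and variables do not carry over. Pictures are saved under pics/ and viewed, at most 10 in all, crops included, and the job is handed in when it is done.

Besides the shell and the picture viewer there is one more tool, called after "Request:" in YAML: its name, and indented under it one key for each argument. carry_out: Moves the arm, as the interface text tells. Its arguments: {"type":"object","properties":{"claw":{"type":"array","items":{"type":"number"}},"delta_pos":{"type":"array","items":{"type":"array","items":{"type":"number"}}},"angular":{"type":"array","items":{"type":"array","items":{"type":"number"}}},"force":{"type":"number"}},"required":["claw","delta_pos","angular"]}

```bash
mkdir -p pics; ls; cat > h.py <<'E'
import numpy as np, cv2
from cell import arm
def ray(p,c):
    h,w=p['frame'].shape[:2]
    d=np.linalg.inv(p['mtx'])@np.array([c[0]*w,c[1]*h,1]); d=p['T'][:3,:3]@d
    return p['T'][:3,3],d
def atz(p,c,z):
    o,d=ray(p,c); return o+d*(z-o[2])/d[2]
def tri(ps,cs):
    A=np.zeros((3,3));b=np.zeros(3)
    for p,c in zip(ps,cs):
        o,d=ray(p,c);d=d/np.linalg.norm(d);M=np.eye(3)-np.outer(d,d);A+=M;b+=M@o
    return np.linalg.solve(A,b)
E
python3 - <<'E'
from h import *
np.set_printoptions(precision=4,suppress=True)
S=arm.get_image('scene');T=arm.get_image('top')
for n,p in(('scene',S),('top',T)): cv2.imwrite(f'pics/{n}0.png',p['frame'][:,:,::-1]); print(n,p['T'][:3])
Z=dict(hub=.203,handle=.227,clamp_tip=.235,platen_top=.074,press=0,mat=0,wheel=.184,white_bottle=0,teal_jar=0,red_jar=0,brush_pot=0,tape=0)
for k,z in Z.items():
    r=[]
    for p in(S,T):
        q=arm.place_of(k,p)
        if q: r.append((p,q[0]['centre'])); print(k,q[0]['conf'],np.array(q[0]['centre'])*[640,400],atz(p,q[0]['centre'],z))
    if len(r)==2: print('   tri',tri(*zip(*r)))
print(arm.observe())
E
```

```text
pics
scene [[-0.2955  0.532  -0.7935  1.5782]
 [ 0.9552  0.1512 -0.2543  0.3364]
 [-0.0153 -0.8331 -0.5529  0.8718]]
top [[-0.0243 -0.9866  0.1612  0.3241]
 [-0.9997  0.0238 -0.0052 -0.0167]
 [ 0.0013 -0.1612 -0.9869  1.4119]]
hub 0.79 [321.472 178.32 ] [0.5266 0.0159 0.203 ]
hub 0.74 [409.024 186.08 ] [ 0.5602 -0.3093  0.203 ]
   tri [ 0.5266 -0.1416  0.2307]
handle 0.56 [338.368 180.32 ] [0.5617 0.0783 0.227 ]
handle 0.68 [281.28 191.8 ] [0.5473 0.0817 0.227 ]
   tri [0.5495 0.0788 0.22  ]
clamp_tip 0.67 [370.816 174.32 ] [0.5155 0.1651 0.235 ]
clamp_tip 0.53 [253.312 213.6  ] [0.4821 0.1644 0.235 ]
   tri [0.4852 0.1637 0.2177]
platen_top 0.55 [323.584 200.48 ] [0.4595 0.002  0.074 ]
platen_top 0.67 [307.52 223.6 ] [0.4655 0.0076 0.074 ]
   tri [0.4656 0.0057 0.0787]
press 0.56 [325.504 235.6  ] [ 0.5498  0.0347 -0.    ]
press 0.91 [306.176 203.8  ] [0.5443 0.0122 0.    ]
   tri [ 0.5429  0.0221 -0.0079]
mat 0.94 [321.024 234.92 ] [0.5505 0.0196 0.    ]
mat 0.83 [300.992 202.68 ] [0.5488 0.0306 0.    ]
   tri [0.5503 0.0253 0.001 ]
wheel 0.71 [323.008 187.52 ] [0.5471 0.0267 0.184
[... 525 characters left out ...]
t 0.81 [440.576 203.2  ] [ 0.5349 -0.4672  0.    ]
tape 0.59 [232. 192.] [ 0.3965 -0.3818  0.    ]
tape 0.75 [413.12 237.6 ] [ 0.4149 -0.3615  0.    ]
   tri [ 0.4162 -0.3634  0.0147]
{'clock': 1.3, 'joints': array([ 1.2444,  0.4345,  0.025 ,  1.5732, -0.0116,  1.134 , -0.0751]), 'dq': array([ 0.002 , -0.0006, -0.0002, -0.0005, -0.0005,  0.0015,  0.0012]), 'joint_efforts': array([ -0.0007, -66.766 ,   0.9839, -31.4794,  -0.0605,   0.0329,
         0.    ]), 'position': array([ 0.1387, -0.6094,  0.2455]), 'ee_rot': array([-3.122 , -0.3507, -0.    ]), 'force': array([ 0.1415, -0.5283,  0.1924]), 'ft_torque': array([ 0.018 , -0.004 , -0.0354]), 'gripper_force': 0.0, 'width': 0.9974655139237488}
```

```bash
python3 - <<'E'
import cv2
t=cv2.imread('pics/top0.png')[130:280,200:400]; s=cv2.imread('pics/scene0.png')[120:270,230:430]
a=cv2.resize(t,None,fx=4,fy=4,interpolation=cv2.INTER_CUBIC)
b=cv2.resize(s,None,fx=4,fy=4,interpolation=cv2.INTER_CUBIC)
cv2.imwrite('pics/tc.png',a);cv2.imwrite('pics/sc.png',b)
E
```

```text
(no output)
```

View pics/tc.png

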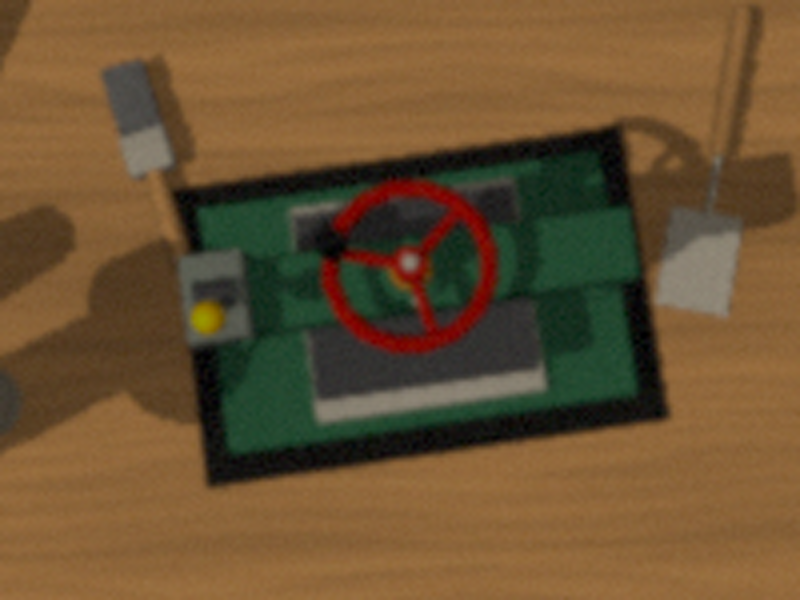

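View pics/sc.png

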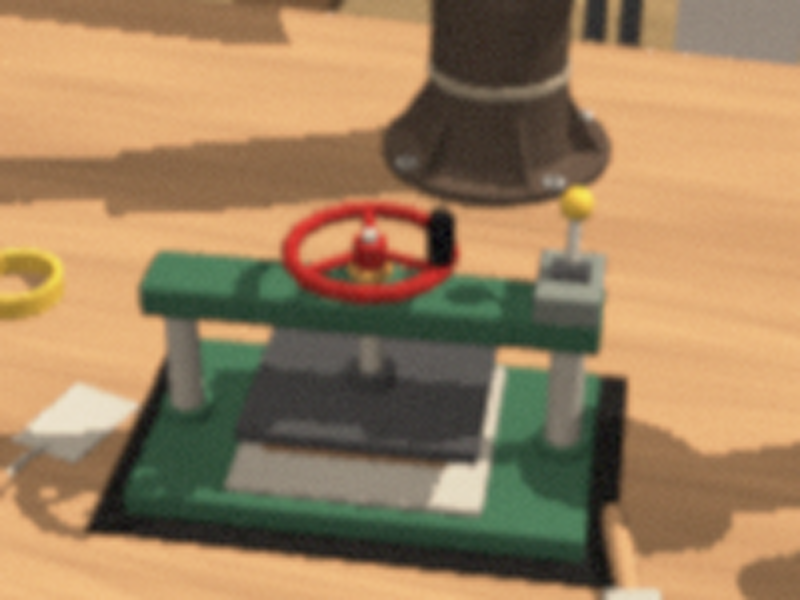

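The top crop shows the wheel's hub at about px (302,195), the handle at (282,190) and the ball at (252,209). The press is yawed slightly. The scene crop shows the handle at (340,179) and the ball at (374,171). Next I'll refine these from colour.

```bash
python3 - <<'E'
from h import *
from scipy.optimize import least_squares
np.set_printoptions(precision=4,suppress=True)
S=arm.get_image('scene');T=arm.get_image('top')
def hsv(p): return cv2.cvtColor(p['frame'],cv2.COLOR_RGB2HSV).astype(int)
def px(p,m,box):
    r,c=np.nonzero(m);k=(c>box[0])&(c<box[1])&(r>box[2])&(r<box[3]);return np.c_[c[k]+.5,r[k]+.5]
sh=lambda q:np.array(q)/[640,400]
# wheel ring
for p,box,n in((T,(270,335,170,225),'top'),(S,(295,350,165,200),'scene')):
    h=hsv(p);m=((h[...,0]<8)|(h[...,0]>172))&(h[...,1]>170)&(h[...,2]>80)
    q=px(p,m,box);X=np.array([atz(p,sh(a),.1995)[:2] for a in q])
    c=X.mean(0)
    for i in range(5):
        f=least_squares(lambda v:np.hypot(*(X-v[:2]).T)-v[2],[*c,.062],loss='soft_l1',f_scale=.003); c=f.x[:2]
    k=np.abs(np.hypot(*(X-c).T)-.062)<.012
    f=least_squares(lambda v:np.hypot(*(X[k]-v[:2]).T)-v[2],[*c,.062]);print(n,'ring',f.x,len(q))
b=[]
for p,box in((T,(240,265,198,220)),(S,(364,385,160,182))):
    h=hsv(p);m=(abs(h[...,0]-26)<7)&(h[...,1]>190)&(h[...,2]>130);q=px(p,m,box);print('ball',len(q),q.mean(0),np.ptp(q,axis=0));b.append(sh(q.mean(0)))
    print(atz(p,b[-1],.235))
print('tri',tri((S,T),b[::-1]))
hh=[]
for p,box in((T,(274,290,184,196)),(S,(335,346,170,188))):
    m=p['frame'].max(2)<48;q=px(p,m,box);print('handle',len(q),q.mean(0),q.min(0),q.max(0));hh.append(sh(q.mean(0)));print(atz(p,hh[-1],.227),atz(p,hh[-1],.245))
print('tri',tri((S,T),hh[::-1]))
m=(T['frame'].max(2)<50).astype(np.uint8)
m[:, :245]=0;m[:,370:]=0;m[:160]=0;m[255:]=0
q=px(T,m,(240,372,158,256)).astype(np.float32)
X=np.array([atz(T,sh(a),0)[:2] for a in q],np.float32);print('mat',cv2.minAreaRect(X*1000))
E
```

```text
top ring [0.5363 0.0198 0.0611] 610
scene ring [0.5431 0.024  0.0603] 385
ball 31 [251.1452 209.7581] [5. 6.]
[0.4938 0.1708 0.235 ]<stdin>:20: RuntimeWarning: Mean of empty slice.
  ret = um.true_divide(
Traceback (most recent call last):
ValueError: zero-size array to reduction operation maximum which has no identity
```

```bash
python3 - <<'E'
from h import *
np.set_printoptions(precision=4,suppress=True)
S=arm.get_image('scene');T=arm.get_image('top')
def hsv(p): return cv2.cvtColor(p['frame'],cv2.COLOR_RGB2HSV).astype(int)
def px(p,m,box):
    r,c=np.nonzero(m);k=(c>box[0])&(c<box[1])&(r>box[2])&(r<box[3]);return np.c_[c[k]+.5,r[k]+.5]
sh=lambda q:np.array(q)/[640,400]
b=[]
for p,box in((T,(240,265,198,220)),(S,(364,385,160,182))):
    h=hsv(p);m=(abs(h[...,0]-26)<9)&(h[...,1]>150)&(h[...,2]>(130 if p is T else 185));q=px(p,m,box);print('ball',len(q),q.mean(0),q.min(0),q.max(0));b.append(sh(q.mean(0)))
    print(atz(p,b[-1],.235))
print('tri',tri((S,T),b[::-1]))
hh=[]
for p,box in((T,(274,290,184,196)),(S,(335,346,170,188))):
    m=p['frame'].max(2)<(48 if p is T else 75);q=px(p,m,box);print('handle',len(q),q.mean(0),q.min(0),q.max(0));hh.append(sh(q.mean(0)));print(atz(p,hh[-1],.227),atz(p,hh[-1],.245))
print('tri',tri((S,T),hh[::-1]))
m=(T['frame'].max(2)<45)
q=px(T,m,(245,370,158,254)).astype(np.float32)
X=np.array([atz(T,sh(a),0)[:2] for a in q],np.float32);print('mat',cv2.minAreaRect(X*1000))
E
```

```text
ball 30 [251.1333 209.8667] [248.5 207.5] [253.5 212.5]
[0.4934 0.1709 0.235 ]
ball 33 [374.9242 169.9545] [371.5 167.5] [377.5 173.5]
[0.487 0.172 0.235]
tri [0.4927 0.1716 0.2381]
handle 97 [282.1495 190.1186] [275.5 185.5] [289.5 194.5]
[0.5523 0.079  0.227 ] [0.5489 0.0775 0.245 ]
handle 71 [340.162  179.6127] [337.5 173.5] [342.5 185.5]
[0.5564 0.0823 0.227 ] [0.5849 0.0894 0.245 ]
tri [0.5526 0.0803 0.2244]
mat ((537.4014892578125, 18.581375122070312), (264.61602783203125, 407.55792236328125), 6.972784042358398)
```

Request:
carry_out:
  claw: [5,5,5,5,5,5,5,5,5,5,5,5,5,5,5,5,5,5]
  delta_pos:
    - [0,0,-2]
    - [0,0,-2]
    - [0,0,-2]
    - [2,-2,0]
    - [3,-3.1,0]
    - [3,-3.1,0]
    - [3,-3.1,0]
    - [3,-3.1,0]
    - [3,-3.1,0]
    - [3,-3.1,0]
    - [3,-3.1,0]
    - [3,-3.1,0]
    - [3,-3.1,0]
    - [3,-3.1,0]
    - [3,-3.1,0]
    - [3,-3.1,0]
    - [3,-3.1,0]
    - [3,-3.1,0]
  angular:
    - [0,0,0]
    - [0,0,0]
    - [0,0,0]
    - [0,0,0]
    - [0,0,0]
    - [0,0,0]
    - [0,0,0]
    - [0,0,0]
    - [0,0,0]
    - [0,0,0]
    - [0,0,0]
    - [0,0,0]
    - [0,0,0]
    - [0,0,0]
    - [0,0,0]
    - [0,0,0]
    - [0,0,0]
    - [0,0,0]

```text
clock: 3.3
position: [0.4677, -0.0676, 0.3058]
ee_rot: [3.122, 0.35, 0.001]
force: [0.7, -0.4, -0.3]
width: 0.551
gripper_force: 0.0
```

Request:
carry_out:
  claw: [5,5,5,5,5,5,5,5,5,5,5,5,5,5]
  delta_pos:
    - [3,-3.1,0]
    - [3,-3.1,0]
    - [2,-2,0]
    - [1,-1,0]
    - [0,0,0]
    - [0,0,0]
    - [0,0,0]
    - [0,0,0]
    - [0,0,0]
    - [0,0,0]
    - [0,0,0]
    - [0,0,0]
    - [0,0,0]
    - [0,0,0]
  angular:
    - [0,0,0]
    - [0,0,0]
    - [0,0,0]
    - [0,0,0]
    - [0,0,-0.136]
    - [0,0,-0.136]
    - [0,0,-0.136]
    - [0,0,-0.136]
    - [0,0,-0.136]
    - [0,0,-0.136]
    - [0,0,-0.136]
    - [0,0,-0.133]
    - [0,0,0]
    - [0,0,0]

```text
clock: 4.7
position: [0.5342, 0.0398, 0.3055]
ee_rot: [2.497, 1.906, -0.001]
force: [-0.1, -0.6, 0.4]
width: 0.545
gripper_force: 0.0
```

```bash
cat >> h.py <<'E'
from scipy.spatial.transform import Rotation as R
def go(x,y,z):
    o=arm.observe();r=R.from_rotvec(o['ee_rot']).as_matrix()
    print('pos',o['position'],'F',o['force'],'xaxis',r[:,0],'yaxis',r[:,1],'cm',100*r.T@(np.array([x,y,z])-o['position']),'t',o['clock'])
E
python3 - <<'E'
from h import *
np.set_printoptions(precision=4,suppress=True)
go(.552,.079,.227); print(arm.observe()['joints'])
T=arm.get_image('top');cv2.imwrite('pics/t2.png',cv2.resize(T['frame'][130:250,220:380,::-1],None,fx=4,fy=4))
E
```

```text
pos [0.5342 0.0398 0.3055] F [-0.0566 -0.5693  0.3828] xaxis [ 0.2639  0.9646 -0.0004] yaxis [ 0.9646 -0.2639 -0.0001] cm [4.2553 0.6788 7.8474] t 4.7
[ 0.355   0.3257 -0.6941  1.6576  0.2186  1.2379 -0.6522]
```

View pics/t2.png

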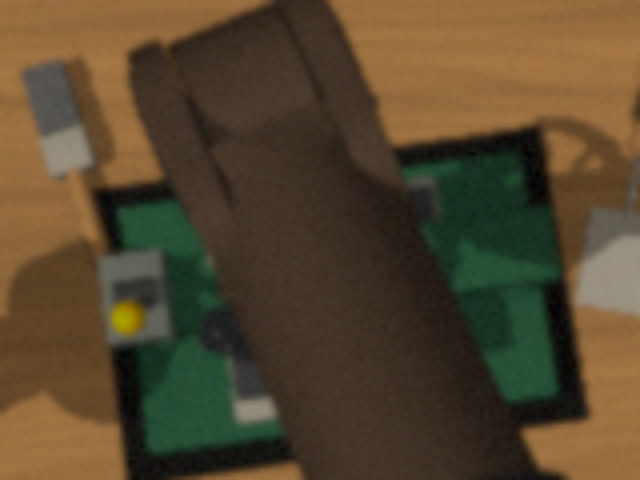

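The arm hides the wheel in the top view, so I'll check from the scene camera once I'm above the handle.

Request:
carry_out:
  claw: [5,5,5,5,5]
  delta_pos:
    - [2.2,0.4,0]
    - [2.1,0.3,0]
    - [0,0,1.5]
    - [0,0,1.5]
    - [0,0,0]
  angular:
    - [0,0,0]
    - [0,0,0]
    - [0,0,0]
    - [0,0,0]
    - [0,0,0]

```text
clock: 5.25
position: [0.5513, 0.0798, 0.2738]
ee_rot: [-2.494, -1.909, 0.005]
force: [-0.0, -1.4, -0.2]
width: 0.544
gripper_force: 0.0
```

```bash
python3 - <<'E'
from h import *
np.set_printoptions(precision=4,suppress=True)
go(.552,.079,.227)
T=arm.get_image('scene');cv2.imwrite('pics/s2.png',cv2.resize(T['frame'][130:220,280:400,::-1],None,fx=6,fy=6,interpolation=cv2.INTER_CUBIC))
E
```

```text
pos [0.5513 0.0798 0.2738] F [-0.0045 -1.4139 -0.1997] xaxis [ 0.2612  0.9653 -0.0018] yaxis [ 0.9653 -0.2612 -0.0028] cm [-0.0506  0.1043  4.6751] t 5.25
```

View pics/s2.png

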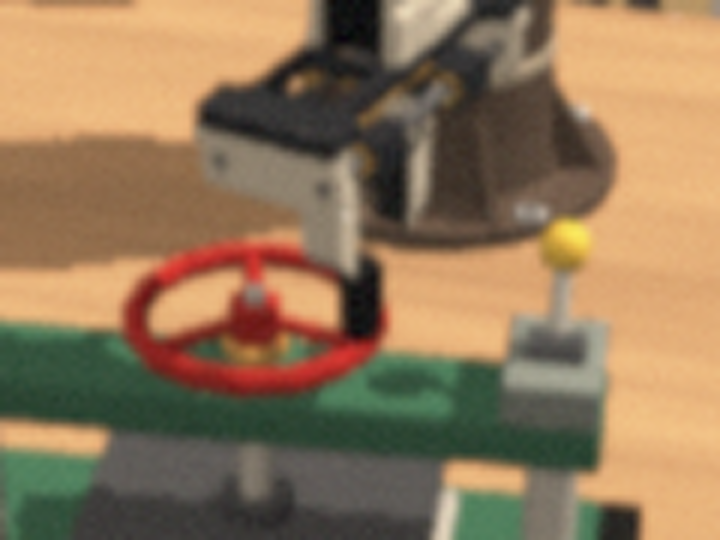

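The near finger sits at crop column 333 and the handle at 361, which is the offset expected for a centred approach. I'll lower, then close.

Request:
carry_out:
  claw: [5,5,5,5,5,5]
  delta_pos:
    - [0,0.1,1]
    - [0,0,1.3]
    - [0,0,1.3]
    - [0,0,1]
    - [0,0,0]
    - [0,0,0]
  angular:
    - [0,0,0]
    - [0,0,0]
    - [0,0,0]
    - [0,0,0]
    - [0,0,0]
    - [0,0,0]

```text
clock: 5.9
position: [0.5531, 0.08, 0.2293]
ee_rot: [-2.492, -1.912, 0.001]
force: [-0.5, 0.3, 0.2]
width: 0.547
gripper_force: 0.0
```

Request:
carry_out:
  claw: [4,3.5,3,2.7,2.4,2.2,2,2,2]
  delta_pos:
    - [0,0,0]
    - [0,0,0]
    - [0,0,0]
    - [0,0,0]
    - [0,0,0]
    - [0,0,0]
    - [0,0,0]
    - [0,0,0]
    - [0,0,0]
  angular:
    - [0,0,0]
    - [0,0,0]
    - [0,0,0]
    - [0,0,0]
    - [0,0,0]
    - [0,0,0]
    - [0,0,0]
    - [0,0,0]
    - [0,0,0]
  force: 30

```text
clock: 6.8
position: [0.5532, 0.08, 0.2296]
ee_rot: [2.493, 1.912, 0.0]
force: [0.7, -0.5, 0.6]
width: 0.238
gripper_force: 30.0
```

```bash
cat > plan.py <<'E'
import sys,json,os
from h import *
# usage: plan.py Cx Cy a_end step [commit prev automatically]
f='cmd.json'; o=arm.observe()
r=R.from_rotvec(o['ee_rot']).as_matrix()
if not os.path.exists(f): st=dict(cmd=list(o['position'][:2]),X=list(r[:2,0]/np.hypot(*r[:2,0])))
else: st=json.load(open(f))
X=np.array(st['X']);M=np.c_[X,[X[1],-X[0]]]   # columns tool x, tool y in world xy
C=np.array([float(sys.argv[1]),float(sys.argv[2])]);p=np.array(st['cmd'])
a0=np.degrees(np.arctan2(*(p-C)[::-1]));a1=float(sys.argv[3]);a1=a1-360*np.ceil((a1-a0)/360) 
n=int(np.ceil((a0-a1)/float(sys.argv[4]))); L=[]
for i in range(1,n+1):
    a=np.radians(a0+(a1-a0)*i/n);t=C+.06*np.array([np.cos(a),np.sin(a)])
    d=np.round(100*M.T@(t-p),1 if len(sys.argv)>5 else 2);p=p+M@d/100;L.append([*d.tolist(),0])
st['cmd']=p.tolist();json.dump(st,open(f,'w'))
print(n,'from',round(a0,1),L)
E
python3 plan.py .5371 .0222 50 3
```

```text
9 from 74.4 [[-0.01, 0.28, 0], [-0.03, 0.29, 0], [-0.03, 0.28, 0], [-0.05, 0.28, 0], [-0.07, 0.27, 0], [-0.07, 0.28, 0], [-0.09, 0.27, 0], [-0.1, 0.26, 0], [-0.12, 0.26, 0]]
```

Request:
carry_out:
  claw: [2,2,2,2,2,2,2,2,2,2]
  delta_pos:
    - [-0.01,0.28,0]
    - [-0.03,0.29,0]
    - [-0.03,0.28,0]
    - [-0.05,0.28,0]
    - [-0.07,0.27,0]
    - [-0.07,0.28,0]
    - [-0.09,0.27,0]
    - [-0.1,0.26,0]
    - [-0.12,0.26,0]
    - [0,0,0]
  angular:
    - [0,0,0]
    - [0,0,0]
    - [0,0,0]
    - [0,0,0]
    - [0,0,0]
    - [0,0,0]
    - [0,0,0]
    - [0,0,0]
    - [0,0,0]
    - [0,0,0]

```text
clock: 7.8
position: [0.5763, 0.068, 0.2297]
ee_rot: [2.493, 1.911, 0.002]
force: [3.0, 3.0, 0.9]
width: 0.24
gripper_force: 30.0
```

```bash
cat > st.py <<'E'
from h import *
import json,sys
o=arm.observe();C=np.array([float(sys.argv[1]),float(sys.argv[2])]);d=o['position'][:2]-C
u=d/np.hypot(*d);t=np.array([u[1],-u[0]]);F=o['force'][:2]
print('t',o['clock'],'ang %.1f rad %.1fmm z %.4f Frad %.1f Ftan %.1f'%(np.degrees(np.arctan2(*d[::-1])),1e3*np.hypot(*d),o['position'][2],F@u,F@t),'cmderr mm',1e3*(np.array(json.load(open('cmd.json'))['cmd'])-o['position'][:2]).round(4),'rot',o['ee_rot'].round(3))
E
python3 st.py .5371 .0222; python3 plan.py .5371 .0222 0 3.5
```

```text
t 7.8 ang 49.4 rad 60.3mm z 0.2297 Frad 4.2 Ftan 0.3 cmderr mm [-0.7  0.2] rot [2.493e+00 1.911e+00 2.000e-03]
15 from 50.0 [[-0.15, 0.31, 0], [-0.18, 0.31, 0], [-0.19, 0.29, 0], [-0.21, 0.28, 0], [-0.22, 0.27, 0], [-0.24, 0.25, 0], [-0.25, 0.24, 0], [-0.27, 0.22, 0], [-0.28, 0.21, 0], [-0.29, 0.19, 0], [-0.3, 0.18, 0], [-0.32, 0.16, 0], [-0.32, 0.13, 0], [-0.33, 0.12, 0], [-0.33, 0.1, 0]]
```

Request:
carry_out:
  claw: [2,2,2,2,2,2,2,2,2,2,2,2,2,2,2,2]
  delta_pos:
    - [-0.15,0.31,0]
    - [-0.18,0.31,0]
    - [-0.19,0.29,0]
    - [-0.21,0.28,0]
    - [-0.22,0.27,0]
    - [-0.24,0.25,0]
    - [-0.25,0.24,0]
    - [-0.27,0.22,0]
    - [-0.28,0.21,0]
    - [-0.29,0.19,0]
    - [-0.3,0.18,0]
    - [-0.32,0.16,0]
    - [-0.32,0.13,0]
    - [-0.33,0.12,0]
    - [-0.33,0.1,0]
    - [0,0,0]
  angular:
    - [0,0,0]
    - [0,0,0]
    - [0,0,0]
    - [0,0,0]
    - [0,0,0]
    - [0,0,0]
    - [0,0,0]
    - [0,0,0]
    - [0,0,0]
    - [0,0,0]
    - [0,0,0]
    - [0,0,0]
    - [0,0,0]
    - [0,0,0]
    - [0,0,0]
    - [0,0,0]

```text
clock: 9.4
position: [0.5978, 0.0251, 0.2299]
ee_rot: [-2.489, -1.914, -0.007]
force: [5.7, 11.6, -0.1]
width: 0.246
gripper_force: 30.0
```

```bash
python3 st.py .5371 .0222
```

```text
t 9.4 ang 2.8 rad 60.8mm z 0.2299 Frad 6.3 Ftan -11.3 cmderr mm [-0.7 -2.9] rot [-2.489 -1.914 -0.007]
```

```bash
python3 - <<'E'
from h import *
F=[arm.get_image('scene') for _ in range(6)]
a=np.mean([f['frame'].astype(float) for f in F],0)
np.save('s_a.npy',a)
np.savez('cam.npz',mtx=F[0]['mtx'],T=F[0]['T'])
b=cv2.imread('pics/scene0.png')
c=lambda i:cv2.resize(i[180:270,250:395].astype(np.uint8),None,fx=5,fy=3.3,interpolation=cv2.INTER_CUBIC)
cv2.imwrite('pics/cmp.png',np.vstack([c(b),c(a[:,:,::-1])]))
E
```

```text
(no output)
```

View pics/cmp.png

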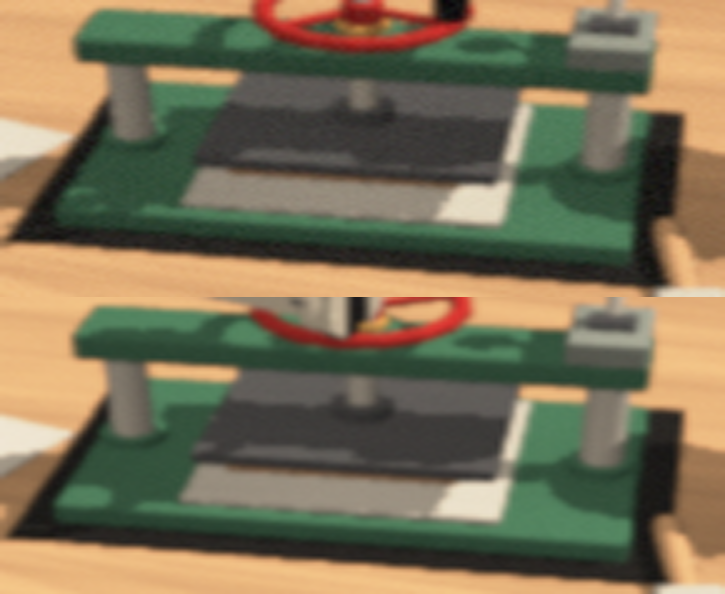

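The platen's front edge is clearly visible against the grey board, at about row 233, columns 294–335. Shadows there look the same in both pictures. I'll measure its sub-pixel shift.

```bash
cat > meas.py <<'E'
from h import *
def edge(img,cols,r0,r1,thr=None):
    g=cv2.GaussianBlur(img.astype(np.float32).sum(2)/3,(3,3),0.6)
    out=[]
    for c in cols:
        p=g[r0:r1,c]; t=(p.min()+p.max())/2 if thr is None else thr
        s=np.sign(p[-1]-p[0]) if thr is None else 1
        k=[i for i in range(len(p)-1) if s*(p[i]-t)<0<=s*(p[i+1]-t)]
        out.append(r0+k[0]+(t-p[k[0]])/(p[k[0]+1]-p[k[0]]) if k else np.nan)
    return np.array(out)
def rep(n,img,b):
    cols=np.arange(297,334)
    # platen front edge -> board
    base=np.array([edge(b,cols,228,240,t) for t in(65,75,85)]);now=np.array([edge(img,cols,228,240,t) for t in(65,75,85)])
    d=now-base
    cols2=np.arange(275,370); e=edge(img,cols2,246,262)-edge(b,cols2,246,262)   # bed front/mat
    e3=edge(img,cols,239,250)-edge(b,cols,239,250)
    print(n,'platen',np.nanmedian(d,1).round(3),np.nanmean(d,1).round(3),'bed',np.nanmedian(e).round(3),'board',np.nanmedian(e3).round(3))
def expect():
    k=np.load('cam.npz');P=lambda X:(lambda q:q[:2]/q[2])(k['mtx']@np.linalg.inv(k['T'])[:3]@np.r_[X,1])
    a=np.array([.60,.025,.06]);print('px per mm down',P(a-[0,0,.001])-P(a),'per mm x',P(a+[.001,0,0])-P(a),'per mm y',P(a+[0,.001,0])-P(a))
if __name__=='__main__':
    b=cv2.imread('pics/scene0.png')[:,:,::-1].astype(float);expect()
    g=b.mean(2);print(g[226:252,315].round()); 
    import glob
    for f in sorted(glob.glob('s_*.npy')): rep(f,np.load(f),b)
E
python3 meas.py; python3 plan.py .5374 .0224 -95 5
```

```text
px per mm down [0.00437826 0.25284606] per mm x [-0.09424253  0.19240666] per mm y [0.30734367 0.05542945]
[ 78.  86.  90.  81.  68.  53.  57.  76. 105. 127. 140. 138. 139. 135.
 139. 136. 141. 133. 118. 100.  96.  98.  86.  72.  59.  50.]
s_a.npy platen [-0.322 -0.303 -0.3  ] [-0.579 -0.648 -0.304] bed -0.024 board -0.079
19 from -0.2 [[-0.5, 0.14, 0], [-0.52, 0.07, 0], [-0.52, 0.02, 0], [-0.52, -0.02, 0], [-0.52, -0.07, 0], [-0.51, -0.11, 0], [-0.5, -0.16, 0], [-0.48, -0.2, 0], [-0.46, -0.25, 0], [-0.44, -0.28, 0], [-0.42, -0.32, 0], [-0.38, -0.35, 0], [-0.36, -0.38, 0], [-0.31, -0.42, 0], [-0.28, -0.44, 0], [-0.25, -0.46, 0], [-0.2, -0.49, 0], [-0.15, -0.49, 0], [-0.12, -0.51, 0]]
```

Request:
carry_out:
  claw: [2,2,2,2,2,2,2,2,2,2,2,2,2,2,2,2,2,2,2,2]
  delta_pos:
    - [-0.5,0.14,0]
    - [-0.52,0.07,0]
    - [-0.52,0.02,0]
    - [-0.52,-0.02,0]
    - [-0.52,-0.07,0]
    - [-0.51,-0.11,0]
    - [-0.5,-0.16,0]
    - [-0.48,-0.2,0]
    - [-0.46,-0.25,0]
    - [-0.44,-0.28,0]
    - [-0.42,-0.32,0]
    - [-0.38,-0.35,0]
    - [-0.36,-0.38,0]
    - [-0.31,-0.42,0]
    - [-0.28,-0.44,0]
    - [-0.25,-0.46,0]
    - [-0.2,-0.49,0]
    - [-0.15,-0.49,0]
    - [-0.12,-0.51,0]
    - [0,0,0]
  angular:
    - [0,0,0]
    - [0,0,0]
    - [0,0,0]
    - [0,0,0]
    - [0,0,0]
    - [0,0,0]
    - [0,0,0]
    - [0,0,0]
    - [0,0,0]
    - [0,0,0]
    - [0,0,0]
    - [0,0,0]
    - [0,0,0]
    - [0,0,0]
    - [0,0,0]
    - [0,0,0]
    - [0,0,0]
    - [0,0,0]
    - [0,0,0]
    - [0,0,0]

```text
clock: 11.7
position: [0.5338, -0.0382, 0.2299]
ee_rot: [2.491, 1.91, 0.005]
force: [10.8, 1.4, -5.7]
width: 0.24
gripper_force: 30.0
```

```bash
python3 st.py .5374 .0224; cp cmd.json cmd_b.json; python3 plan.py .5374 .0224 -145 5
```

```text
t 11.7 ang -93.4 rad 60.8mm z 0.2299 Frad -2.0 Ftan -10.7 cmderr mm [-1.6  0.8] rot [2.491 1.91  0.005]
11 from -95.0 [[-0.06, -0.47, 0], [-0.03, -0.48, 0], [0.01, -0.47, 0], [0.05, -0.48, 0], [0.09, -0.47, 0], [0.12, -0.46, 0], [0.16, -0.44, 0], [0.2, -0.44, 0], [0.22, -0.42, 0], [0.26, -0.4, 0], [0.3, -0.37, 0]]
```

Request:
carry_out:
  claw: [2,2,2,2,2,2,2,2,2,2,2,2]
  delta_pos:
    - [-0.06,-0.47,0]
    - [-0.03,-0.48,0]
    - [0.01,-0.47,0]
    - [0.05,-0.48,0]
    - [0.09,-0.47,0]
    - [0.12,-0.46,0]
    - [0.16,-0.44,0]
    - [0.2,-0.44,0]
    - [0.22,-0.42,0]
    - [0.26,-0.4,0]
    - [0.3,-0.37,0]
    - [0,0,0]
  angular:
    - [0,0,0]
    - [0,0,0]
    - [0,0,0]
    - [0,0,0]
    - [0,0,0]
    - [0,0,0]
    - [0,0,0]
    - [0,0,0]
    - [0,0,0]
    - [0,0,0]
    - [0,0,0]
    - [0,0,0]

```text
clock: 12.9
position: [0.4901, -0.0143, 0.2297]
ee_rot: [2.491, 1.907, 0.002]
force: [10.6, -3.6, -6.2]
width: 0.24
gripper_force: 30.0
```

```bash
python3 st.py .5374 .0224; python3 plan.py .5374 .0222 -240 5
```

```text
t 12.9 ang -142.2 rad 59.9mm z 0.2297 Frad -6.2 Ftan -9.4 cmderr mm [-1.8  2.3] rot [2.491e+00 1.907e+00 2.000e-03]
19 from -145.2 [[0.34, -0.4, 0], [0.39, -0.35, 0], [0.41, -0.31, 0], [0.44, -0.28, 0], [0.47, -0.24, 0], [0.48, -0.2, 0], [0.5, -0.16, 0], [0.51, -0.11, 0], [0.52, -0.07, 0], [0.52, -0.02, 0], [0.52, 0.02, 0], [0.52, 0.07, 0], [0.51, 0.11, 0], [0.5, 0.16, 0], [0.48, 0.2, 0], [0.46, 0.24, 0], [0.45, 0.28, 0], [0.41, 0.32, 0], [0.39, 0.35, 0]]
```

Request:
carry_out:
  claw: [2,2,2,2,2,2,2,2,2,2,2,2,2,2,2,2,2,2,2,2]
  delta_pos:
    - [0.34,-0.4,0]
    - [0.39,-0.35,0]
    - [0.41,-0.31,0]
    - [0.44,-0.28,0]
    - [0.47,-0.24,0]
    - [0.48,-0.2,0]
    - [0.5,-0.16,0]
    - [0.51,-0.11,0]
    - [0.52,-0.07,0]
    - [0.52,-0.02,0]
    - [0.52,0.02,0]
    - [0.52,0.07,0]
    - [0.51,0.11,0]
    - [0.5,0.16,0]
    - [0.48,0.2,0]
    - [0.46,0.24,0]
    - [0.45,0.28,0]
    - [0.41,0.32,0]
    - [0.39,0.35,0]
    - [0,0,0]
  angular:
    - [0,0,0]
    - [0,0,0]
    - [0,0,0]
    - [0,0,0]
    - [0,0,0]
    - [0,0,0]
    - [0,0,0]
    - [0,0,0]
    - [0,0,0]
    - [0,0,0]
    - [0,0,0]
    - [0,0,0]
    - [0,0,0]
    - [0,0,0]
    - [0,0,0]
    - [0,0,0]
    - [0,0,0]
    - [0,0,0]
    - [0,0,0]
    - [0,0,0]

```text
clock: 14.9
position: [0.505, 0.0716, 0.2289]
ee_rot: [2.494, 1.91, -0.012]
force: [-8.8, -5.2, 10.4]
width: 0.241
gripper_force: 30.0
```

```bash
python3 st.py .5376 .0224; python3 - <<'E'
from h import *
np.save('s_c.npy',np.mean([arm.get_image('scene')['frame'].astype(float) for f in range(6)],0))
E
python3 meas.py; python3 plan.py .5377 .0224 -315 5
```

```text
t 14.9 ang 123.6 rad 59.0mm z 0.2289 Frad 0.5 Ftan -10.2 cmderr mm [2.4 2.6] rot [ 2.494  1.91  -0.012]
px per mm down [0.00437826 0.25284606] per mm x [-0.09424253  0.19240666] per mm y [0.30734367 0.05542945]
[ 78.  86.  90.  81.  68.  53.  57.  76. 105. 127. 140. 138. 139. 135.
 139. 136. 141. 133. 118. 100.  96.  98.  86.  72.  59.  50.]
s_a.npy platen [-0.322 -0.303 -0.3  ] [-0.579 -0.648 -0.304] bed -0.024 board -0.079
s_c.npy platen [0.525 0.43  0.405] [1.069 0.453 0.395] bed 0.007 board 0.171
16 from 120.3 [[0.33, 0.36, 0], [0.31, 0.39, 0], [0.27, 0.41, 0], [0.24, 0.43, 0], [0.2, 0.45, 0], [0.17, 0.47, 0], [0.12, 0.47, 0], [0.09, 0.49, 0], [0.04, 0.49, 0], [0.01, 0.49, 0], [-0.04, 0.49, 0], [-0.07, 0.49, 0], [-0.12, 0.48, 0], [-0.15, 0.47, 0], [-0.19, 0.45, 0], [-0.23, 0.44, 0]]
```

Request:
carry_out:
  claw: [2,2,2,2,2,2,2,2,2,2,2,2,2,2,2,2,2]
  delta_pos:
    - [0.33,0.36,0]
    - [0.31,0.39,0]
    - [0.27,0.41,0]
    - [0.24,0.43,0]
    - [0.2,0.45,0]
    - [0.17,0.47,0]
    - [0.12,0.47,0]
    - [0.09,0.49,0]
    - [0.04,0.49,0]
    - [0.01,0.49,0]
    - [-0.04,0.49,0]
    - [-0.07,0.49,0]
    - [-0.12,0.48,0]
    - [-0.15,0.47,0]
    - [-0.19,0.45,0]
    - [-0.23,0.44,0]
    - [0,0,0]
  angular:
    - [0,0,0]
    - [0,0,0]
    - [0,0,0]
    - [0,0,0]
    - [0,0,0]
    - [0,0,0]
    - [0,0,0]
    - [0,0,0]
    - [0,0,0]
    - [0,0,0]
    - [0,0,0]
    - [0,0,0]
    - [0,0,0]
    - [0,0,0]
    - [0,0,0]
    - [0,0,0]
    - [0,0,0]

```text
clock: 16.9
position: [0.5781, 0.0668, 0.2293]
ee_rot: [-2.487, -1.912, 0.003]
force: [-5.9, 8.8, 7.1]
width: 0.242
gripper_force: 30.0
```

```bash
python3 st.py .5377 .0224
```

```text
t 16.9 ang 47.7 rad 60.0mm z 0.2293 Frad 2.5 Ftan -10.3 cmderr mm [ 2. -2.] rot [-2.487 -1.912  0.003]
```

Request:
carry_out:
  claw: [5,5,5,5,5]
  delta_pos:
    - [0,0,0]
    - [0,0,0]
    - [0,0,0]
    - [0,0,0]
    - [0,0,0]
  angular:
    - [0,0,0]
    - [0,0,0]
    - [0,0,0]
    - [0,0,0]
    - [0,0,0]

```text
clock: 17.4
position: [0.5801, 0.0643, 0.2294]
ee_rot: [2.493, 1.911, -0.001]
force: [0.1, -0.9, -0.3]
width: 0.543
gripper_force: 0.0
```

```bash
python3 st.py .5377 .0224; python3 - <<'E'
from h import *
np.save('s_d.npy',np.mean([arm.get_image('scene')['frame'].astype(float) for f in range(10)],0))
from meas import rep
b=cv2.imread('pics/scene0.png')[:,:,::-1].astype(float);d=np.load('s_d.npy')
rep('d',d,b)
for c in (290,300,315,330,345): print(c,b[226:240,c-4:c+5].mean((1,2)).round().astype(int),d[226:240,c-4:c+5].mean((1,2)).round().astype(int))
E
```

```text
t 17.4 ang 44.7 rad 59.6mm z 0.2294 Frad -0.5 Ftan 0.7 cmderr mm [0.  0.5] rot [ 2.493e+00  1.911e+00 -1.000e-03]
d platen [0.348 0.271 0.243] [0.68  0.149 0.098] bed -0.007 board 0.123
290 [ 58  56  55  56  71  92 105 110 113 116 120 120 123 127] [ 69  65  61  56  60  77 100 112 116 120 123 125 127 132]
300 [ 81  83  72  56  53  64  89 115 130 134 136 135 135 136] [ 78  87  88  74  58  57  82 115 134 140 140 140 139 140]
315 [ 78  88  88  81  65  52  57  76 103 126 136 138 139 137] [ 65  78  88  90  81  65  55  66  99 128 140 143 143 143]
330 [ 58  57  58  62  70  66  57  53  65  90 118 134 136 138] [ 60  60  59  59  62  66  63  55  58  83 118 136 141 142]
345 [ 56  59  61  73  84  88  81  67  64 102 165 201 213 213] [ 59  59  61  68  80  90  92  85  71  73 119 182 213 218]
```

```bash
python3 - <<'E'
from h import *
b=cv2.imread('pics/scene0.png')[:,:,::-1].astype(float).mean(2);d=np.load('s_d.npy').mean(2)
k=np.load('cam.npz');P=lambda X:(lambda q:q[:2]/q[2])(k['mtx']@np.linalg.inv(k['T'])[:3]@np.r_[X,1])
for y in(-.03,.05):
    a=np.array([.537+.07-.122*y,y,.074]);print('edge?',P(a),P(a-[0,0,.004])-P(a))
# straighten: average columns along edge slope; slope from image
def prof(g,c0,c1,s,rows):
    cols=np.arange(c0,c1);xm=(c0+c1)/2
    m=[]
    for r in rows:
        v=[cv2.getRectSubPix(g.astype(np.float32),(1,1),(float(c),float(r+s*(c-xm))))[0,0] for c in cols];m.append(np.mean(v))
    return np.array(m)
rows=np.arange(222,242,.1)
for c0,c1 in((296,322),(296,309),(309,322),(335,350)):
  for s in(.1,.12,.14):
    o=[]
    for g in(b,d):
        p=prof(g,c0,c1,s,rows); gr=np.gradient(p,.1)
        i=np.argmin(p[40:140])+40; j=i-60+np.argmax(p[max(i-60,0):i]) if i>=60 else np.argmax(p[:i])
        w=np.clip(-gr[j:i],0,None); cen=(rows[j:i]*w).sum()/w.sum()
        t=(p[i]+p[j])/2; seg=p[j:i]; o.append((rows[j+np.argmax(seg<t)],cen,p[j],p[i],rows[i],rows[j]))
    o=np.array(o);print(c0,c1,s,(o[1]-o[0]).round(2),o.round(1).tolist())
E
```

```text
edge? [299.94384151 225.30093887] [0.04803553 1.01952431]
edge? [325.56288608 227.84262179] [0.00464037 1.02511731]
296 322 0.1 [1.   0.91 2.51 2.67 0.8  1.2 ] [[229.1, 229.1, 85.1, 52.9, 230.6, 227.1], [230.1, 230.0, 87.6, 55.6, 231.4, 228.3]]
296 322 0.12 [1.   0.92 2.46 2.92 0.8  1.1 ] [[229.1, 229.1, 85.1, 52.8, 230.6, 227.2], [230.1, 230.0, 87.5, 55.7, 231.4, 228.3]]
296 322 0.14 [1.   0.92 2.3  3.29 0.7  1.1 ] [[229.1, 229.1, 84.9, 53.2, 230.7, 227.2], [230.1, 230.0, 87.2, 56.5, 231.4, 228.3]]
296 309 0.1 [0.9  0.89 5.32 2.65 0.8  1.2 ] [[228.5, 228.5, 83.5, 52.9, 229.9, 226.4], [229.4, 229.3, 88.9, 55.6, 230.7, 227.6]]
296 309 0.12 [0.9  0.9  5.25 2.64 0.8  1.2 ] [[228.5, 228.5, 83.4, 52.9, 229.9, 226.4], [229.4, 229.4, 88.7, 55.6, 230.7, 227.6]]
296 309 0.14 [0.9  0.9  5.17 2.86 0.9  1.2 ] [[228.5, 228.5, 83.2, 52.9, 229.9, 226.4], [229.4, 229.4, 88.4, 55.8, 230.8, 227.6]]
309 322 0.1 [ 1.    0.92 -0.26  2.76  0.6   1.1 ] [[229.7, 229.7, 86.7, 52.8, 231.4, 227.8], [230.7, 230.6, 86.4, 55.5, 232.0, 228.9]]
309 322 0.12 [ 1.    0.92 -0.3   2.94  0.6   1.1 ] [[229.7, 229.7, 86.8, 52.7, 231.4, 227.8], [230.7, 230.6, 86.5, 55.6, 232.0, 228.9]]
309 322 0.14 [ 0.9   0.93 -0.3   2.96  0.7   1.  ] [[229.8, 229.7, 86.8, 52.8, 231.4, 227.9], [230.7, 230.6, 86.5, 55.7, 232.1, 228.9]]
335 350 0.1 [3.    nan 2.2  2.08 0.   3.  ] [[222.9, 224.3, 57.2, 57.3, 226.0, 222.9], [225.9, nan, 59.4, 59.4, 226.0, 225.9]]
335 350 0.12 [0.    nan 2.11 1.95 0.   0.  ] [[225.9, nan, 57.3, 57.5, 226.0, 225.9], [225.9, nan, 59.4, 59.4, 226.0, 225.9]]
335 350 0.14 [0.    nan 2.01 1.84 0.   0.  ] [[225.9, nan, 57.4, 57.6, 226.0, 225.9], [225.9, nan, 59.4, 59.4, 226.0, 225.9]]<stdin>:20: RuntimeWarning: invalid value encountered in scalar divide
```

Measured platen drop is about 0.93 px, where 1.02 px is one turn. That means roughly 328° wound so far, in line with the force bounds, so about 26° remain. I'll recentre on the handle, regrip and finish.

Request:
carry_out:
  claw: [5,5,3.5,3,2.6,2.3,2,2,2]
  delta_pos:
    - [0.24,-0.35,0]
    - [0,0,0]
    - [0,0,0]
    - [0,0,0]
    - [0,0,0]
    - [0,0,0]
    - [0,0,0]
    - [0,0,0]
    - [0,0,0]
  angular:
    - [0,0,0]
    - [0,0,0]
    - [0,0,0]
    - [0,0,0]
    - [0,0,0]
    - [0,0,0]
    - [0,0,0]
    - [0,0,0]
    - [0,0,0]

```text
clock: 18.8
position: [0.5771, 0.0682, 0.2295]
ee_rot: [-2.492, -1.912, 0.001]
force: [-2.2, 0.6, 0.3]
width: 0.242
gripper_force: 30.0
```

```bash
python3 st.py .5377 .0224; rm cmd.json; python3 plan.py .5377 .0224 18.5 4
```

```text
t 18.8 ang 49.3 rad 60.4mm z 0.2295 Frad -1.0 Ftan -2.0 cmderr mm [ 3.  -3.3] rot [-2.492e+00 -1.912e+00  1.000e-03]
8 from 49.3 [[-0.22, 0.34, 0], [-0.21, 0.34, 0], [-0.24, 0.33, 0], [-0.25, 0.31, 0], [-0.27, 0.3, 0], [-0.3, 0.27, 0], [-0.31, 0.26, 0], [-0.33, 0.23, 0]]
```

Request:
carry_out:
  claw: [2,2,2,2,2,2,2,2,2]
  delta_pos:
    - [-0.22,0.34,0]
    - [-0.21,0.34,0]
    - [-0.24,0.33,0]
    - [-0.25,0.31,0]
    - [-0.27,0.3,0]
    - [-0.3,0.27,0]
    - [-0.31,0.26,0]
    - [-0.33,0.23,0]
    - [0,0,0]
  angular:
    - [0,0,0]
    - [0,0,0]
    - [0,0,0]
    - [0,0,0]
    - [0,0,0]
    - [0,0,0]
    - [0,0,0]
    - [0,0,0]
    - [0,0,0]

```text
clock: 19.7
position: [0.5941, 0.0448, 0.2296]
ee_rot: [-2.487, -1.913, -0.003]
force: [-3.7, 8.8, 0.6]
width: 0.245
gripper_force: 30.0
```

```bash
python3 st.py .5377 .0224
```

```text
t 19.7 ang 21.6 rad 60.7mm z 0.2296 Frad -0.2 Ftan -9.6 cmderr mm [ 0.5 -3.3] rot [-2.487 -1.913 -0.003]
```

Request:
carry_out:
  claw: [5,5,5,5,5,5,5,5,5]
  delta_pos:
    - [0,0,0]
    - [0,0,0]
    - [0,0,0]
    - [0,0,0]
    - [0,0,-1.5]
    - [0,0,-2]
    - [0,0,-2]
    - [0,0,-2]
    - [0,0,0]
  angular:
    - [0,0,0]
    - [0,0,0]
    - [0,0,0]
    - [0,0,0]
    - [0,0,0]
    - [0,0,0]
    - [0,0,0]
    - [0,0,0]
    - [0,0,0]

```text
clock: 20.6
position: [0.5962, 0.0419, 0.3086]
ee_rot: [2.491, 1.91, 0.008]
force: [0.4, 0.4, 0.4]
width: 0.545
gripper_force: 0.0
```

Request:
carry_out:
  claw: [0,0,0,0,0]
  delta_pos:
    - [0,0,0]
    - [0,0,0]
    - [0,0,0]
    - [0,0,0]
    - [0,0,0]
  angular:
    - [0,0,-0.13]
    - [0,0,-0.13]
    - [0,0,-0.127]
    - [0,0,0]
    - [0,0,0]

```text
clock: 21.1
position: [0.5948, 0.0411, 0.3045]
ee_rot: [-2.083, -2.351, -0.0]
force: [-0.4, 0.5, 0.2]
width: 0.161
gripper_force: 0.0
```

```bash
python3 - <<'E'
from h import *
np.set_printoptions(precision=4,suppress=True)
go(.438,.164,.239)
np.save('s_e.npy',np.mean([arm.get_image('scene')['frame'].astype(float) for f in range(6)],0))
b=cv2.imread('pics/scene0.png')[:,:,::-1].astype(float)
for n,g in(('b',b),('d',np.load('s_d.npy')),('e',np.load('s_e.npy'))): print(n,[g[225:236,c-4:c+5].mean((1,2)).round(1).tolist() for c in (302,315)])
E
```

```text
pos [0.5948 0.0411 0.3045] F [-0.4296  0.5192  0.1836] xaxis [-0.1206  0.9927  0.0002] yaxis [ 0.9927  0.1206 -0.0001] cm [ 14.0859 -14.0805   6.5578] t 21.1
b [[77.3, 88.1, 87.3, 77.1, 59.1, 52.5, 60.1, 83.9, 111.3, 128.7, 134.7], [64.1, 77.9, 88.1, 88.4, 80.6, 64.9, 52.5, 56.9, 76.3, 102.6, 126.0]]
d [[66.4, 81.6, 91.5, 91.2, 77.8, 60.3, 55.1, 75.0, 108.7, 131.9, 139.5], [60.5, 64.7, 77.8, 88.3, 89.6, 81.2, 65.2, 54.5, 66.5, 98.5, 127.8]]
e [[66.0, 81.6, 91.5, 91.1, 78.8, 60.8, 54.4, 73.0, 107.5, 131.0, 138.9], [60.2, 64.0, 77.0, 88.0, 88.8, 82.2, 66.4, 54.0, 64.4, 96.7, 126.4]]
```

Request:
carry_out:
  claw: [0,0,0,0,0,0,0,0,0,0]
  delta_pos:
    - [2.8,-2.8,0]
    - [2.8,-2.8,0]
    - [2.8,-2.8,0]
    - [2.8,-2.8,0]
    - [2.8,-2.8,0]
    - [0,0,1.6]
    - [0,0,2]
    - [0,0,2]
    - [0,0,1]
    - [0,0,0]
  angular:
    - [0,0,0]
    - [0,0,0]
    - [0,0,0]
    - [0,0,0]
    - [0,0,0]
    - [0,0,0]
    - [0,0,0]
    - [0,0,0]
    - [0,0,0]
    - [0,0,0]

```text
clock: 22.4
position: [0.4379, 0.1624, 0.2376]
ee_rot: [-2.078, -2.355, 0.003]
force: [-0.1, -0.0, -0.4]
width: 0.004
gripper_force: 0.0
```

```bash
python3 - <<'E'
from h import *
np.set_printoptions(precision=4,suppress=True)
go(.441,.164,.239)
T=arm.get_image('scene');cv2.imwrite('pics/s5.png',cv2.resize(T['frame'][130:220,310:430,::-1],None,fx=6,fy=6,interpolation=cv2.INTER_CUBIC))
E
```

```text
pos [0.4379 0.1624 0.2376] F [-0.1343 -0.0424 -0.4496] xaxis [-0.1245  0.9922 -0.0004] yaxis [ 0.9922  0.1245 -0.0021] cm [ 0.1155  0.3314 -0.1431] t 22.4
```

View pics/s5.png

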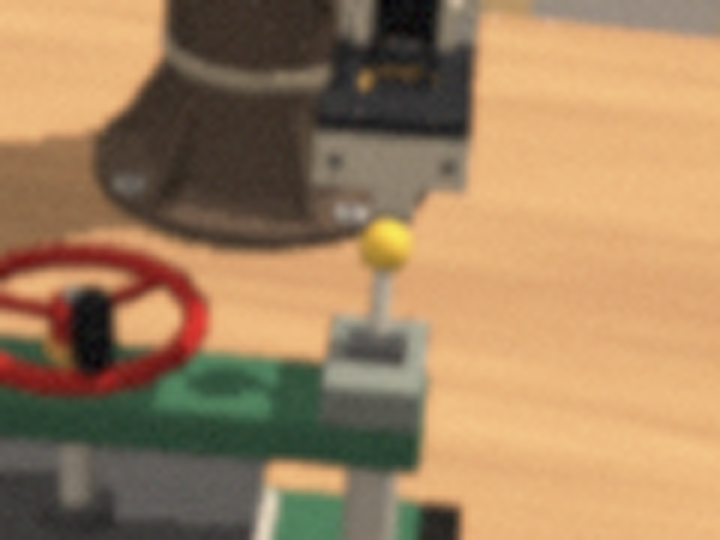

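Finger and ball line up to within a few mm, with the ball at crop (387,243). I'll push it over now.

Request:
carry_out:
  claw: [0,0,0,0,0,0,0,0,0]
  delta_pos:
    - [0.2,0.8,0]
    - [0,0.8,0]
    - [0,0.8,0]
    - [0,0.8,0]
    - [0,0.8,0]
    - [0,0.8,0]
    - [0,0.8,0]
    - [0,0.6,0]
    - [0,0,0]
  angular:
    - [0,0,0]
    - [0,0,0]
    - [0,0,0]
    - [0,0,0]
    - [0,0,0]
    - [0,0,0]
    - [0,0,0]
    - [0,0,0]
    - [0,0,0]

```text
clock: 23.35
position: [0.5007, 0.1725, 0.2383]
ee_rot: [-2.079, -2.355, -0.001]
force: [-0.2, -0.5, -0.6]
width: 0.005
gripper_force: 0.0
```

Request:
carry_out:
  claw: [0,0,0,0]
  delta_pos:
    - [0,0.4,0]
    - [0,0.4,0]
    - [0,0.2,0]
    - [0,0,0]
  angular:
    - [0,0,0]
    - [0,0,0]
    - [0,0,0]
    - [0,0,0]

```text
clock: 23.75
position: [0.5099, 0.1737, 0.2384]
ee_rot: [-2.079, -2.356, 0.0]
force: [-0.8, -0.0, -0.8]
width: 0.006
gripper_force: 0.1
```

Request:
carry_out:
  claw: [0,0,0,0]
  delta_pos:
    - [0,0.2,0]
    - [0,0.2,0]
    - [0,0.1,0]
    - [0,0,0]
  angular:
    - [0,0,0]
    - [0,0,0]
    - [0,0,0]
    - [0,0,0]

```text
clock: 24.15
position: [0.5148, 0.1744, 0.2385]
ee_rot: [2.078, 2.356, 0.0]
force: [-0.9, 0.0, -0.2]
width: 0.001
gripper_force: 0.3
```

Request:
carry_out:
  claw: [0,0,0]
  delta_pos:
    - [0,0.2,0]
    - [0,0.1,0]
    - [0,0,0]
  angular:
    - [0,0,0]
    - [0,0,0]
    - [0,0,0]

```text
clock: 24.45
position: [0.5166, 0.1746, 0.2384]
ee_rot: [-2.077, -2.355, 0.003]
force: [-6.6, -0.7, 2.9]
width: 0.004
gripper_force: 3.3
```

The force jumped to 6.6 N, so the lever is at its hard stop. I'll back off, lift clear and check.

Request:
carry_out:
  claw: [0,0,0,0,0,0,0,0,0]
  delta_pos:
    - [0,-1,0]
    - [0,-2,0]
    - [0,-2,0]
    - [0,-2,0]
    - [0,0,-2]
    - [0,0,-2]
    - [0,0,-2]
    - [0,0,0]
    - [0,0,0]
  angular:
    - [0,0,0]
    - [0,0,0]
    - [0,0,0]
    - [0,0,0]
    - [0,0,0]
    - [0,0,0]
    - [0,0,0]
    - [0,0,0]
    - [0,0,0]

```text
clock: 25.35
position: [0.4482, 0.166, 0.2987]
ee_rot: [2.078, 2.355, 0.002]
force: [0.2, 0.5, -0.8]
width: 0.01
gripper_force: 0.0
```

```bash
python3 - <<'E'
from h import *
np.set_printoptions(precision=4,suppress=True)
go(.441,.164,.239)
T=arm.get_image('scene');cv2.imwrite('pics/s6.png',cv2.resize(T['frame'][130:270,240:430,::-1],None,fx=4,fy=4,interpolation=cv2.INTER_CUBIC))
h=cv2.cvtColor(T['frame'],cv2.COLOR_RGB2HSV).astype(int)[160:195,360:390]
r,c=np.nonzero((abs(h[...,0]-26)<9)&(h[...,1]>150)&(h[...,2]>185));q=np.array([c.mean()+360.5,r.mean()+160.5]);print(q,atz(T,q/[640,400],.235))
E
```

```text
pos [0.4482 0.166  0.2987] F [ 0.2329  0.4568 -0.831 ] xaxis [-0.1244  0.9922 -0.0003] yaxis [0.9922 0.1244 0.0015] cm [-0.1082 -0.7484  5.9663] t 25.35
[373.3571 179.0714] [0.54   0.1773 0.235 ]
```

View pics/s6.png

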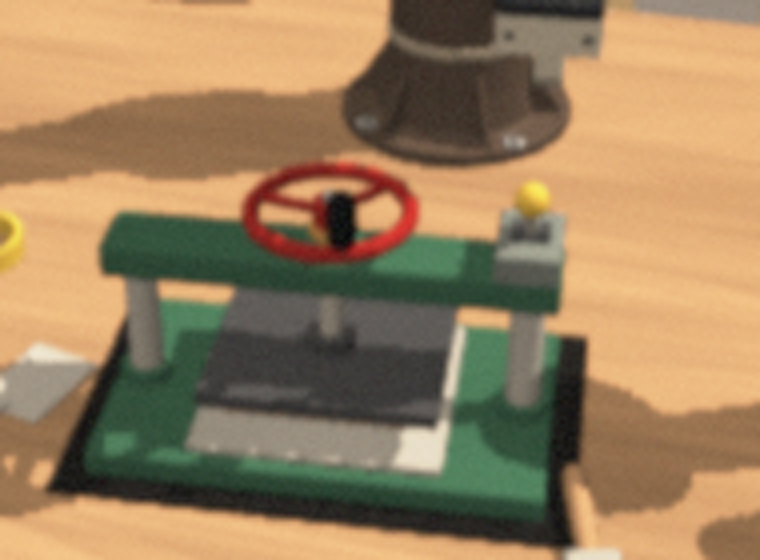

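The ball, at crop (534,198), has moved from x = 0.487 to 0.540 in the scene view. That is 53 mm, the full throw. Nothing else has moved and the gripper is clear, so I'm handing in.

```bash
python3 -c "
from cell import arm
print(arm.sign_off())"
```

```text
the job is handed in; nothing more can be done
None
```

I took up the slack, wound the screw on by about one full turn and threw the clamp lever over to its hard stop. The job is handed in with the gripper clear of everything. The turn is an estimate: the pin engaged somewhere within a 46° move, so the force readings alone put it within roughly ±23° of a full turn, and the platen drop seen in the pictures fits that.

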